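# Set the nail pusher of a frame joiner back on its catch

### The job

The frame joiner has run out of nails: get its magazine ready for loading. With a fingertip on the steel pad, push the sprung nail pusher back along its channel, away from the fence, until it is well past the catch, then let it go so that it springs back a little way and stays held by the catch pin. Only push it, do not pinch its red handle, and leave the jars, the nail box and the small frame where they are.

Things in the scene. Friction and masses are not known exactly. Their poses are not given: they have to be found in the camera images.
- joiner: Bench-top picture-frame joiner (V-nailer) screwed to the table, 445 x 300 mm, at a different place and yaw each time: blue casting on a dark base plate. Origin: on the table, under the channel's middle line, 10 mm in front (-x) of the work plate's front edge. Its x axis runs level along the channel towards the fence, y to the left, z up.
- work_plate (a point): Middle of the work plate's front edge, top face, 98 mm above the table; axes as the joiner's. The steel plate runs 220 mm to +x, 150 mm to each side; its 90 degree aluminium fence is 126 mm high. Clamp arm, screw and column stand from 97 mm ahead (+x), within 21 mm of the middle, up to 310 mm high. The drive lever is on the right (-y) side, 80 mm and more ahead, up to 270 mm high.
- channel (a point): Middle of the open steel nail channel in front of the work plate, level with its cheeks' tops, 88 mm above the table; axes as the joiner's. The channel runs 112 mm each way along x, 28 mm wide. Nothing of the joiner in front of the work plate is higher than this except the pusher's handle.
- steel_pad: Ribbed steel pad on the far (fence) side of the pusher's upright handle: the face to push, upright, 30 mm wide, 34 mm high (93 to 127 mm above the table). Origin: centre of its face, 110 mm up. Axes as the joiner's: x points out of the face towards the fence, so push along -x. At the start the work plate's edge (98 mm high) is 76 mm ahead (+x), only the open channel between.
- pusher (a joint): Slide of the brass nail pusher, m: 0 = at the fence end (start), grows as pushed back (joiner -x), 0.095 = back end stop. A spring drives it to 0 with 5 N (start) to 8 N (end), plus 2 N drag at 0.08 m/s; let go, it runs forward at 0.1 to 0.3 m/s. Pushed well past 0.062 (0.07 or more), the catch pin snaps in front of it and it comes to rest on the pin at about 0.062; let go sooner, it runs to 0.
- pusher_back: Red plastic back of the pusher's handle, behind the steel pad (-x side), 11 mm thick, 36 mm wide (3 mm past the pad each side), 38 mm high (91 to 129 mm above the table). Origin: its centre. Not to be pinched or pressed (fingers over 2 N fail).
- catch_pin (a joint): Sprung catch pin through the left cheek of the channel, in m: 0 = drawn back, sliding on the pusher's flank (start); 0.0042 = snapped in front of the pusher. Its black pull knob, 18 mm across, stands out 46 to 62 mm to the left of the channel's middle, 69 to 87 mm above the table; leave it alone.
- catch (a point): The catch pin's holding face, on the channel's middle line, 78 mm above the table.
- yellow_jar: Loose closed paint jar, yellow with white cap, 58 mm across, 82 mm high, 0.3 kg. Origin: centre of its underside. Leave alone.
- green_jar: Loose closed paint jar, green with white cap, same size. Origin: centre of its underside. Leave alone.
- nail_box: Loose cardboard box of nails, 70 x 46 x 28 mm, 0.22 kg. Origin: centre of its underside. Leave alone.
- small_frame: Loose small dark wooden picture frame with a painting, 130 x 100 x 16 mm, lying flat. Origin: centre of its underside. Leave alone.

How it is judged:
By the outcome, as a careful person would: the job done as asked, in the order asked, and still so for the second after the job is handed in, with the robot touching nothing.
It also fails if it takes over 32 s, if anything falls off the work surface, if the arm or the gripper's body presses on something with over 40 N, if the wrist force passes 120 N, or if a joint passes its speed limit or range.

### The arm

A 6-joint arm with a two-finger parallel gripper is mounted at the origin on the work surface. World frame = base frame: x ahead of the robot, y to its left, z up, the work surface at z = 0. Lengths are in mm, angles in rad, forces in N, time in s.
With the tool pointing down it reaches from about 350 to 875 mm from the base axis. Payload 4.2 kg.
Tool frame: the origin (TCP) lies at the very end of the fingers, on their centre line; the grasp point (between the pads) lies behind it (robot.pinch_z is the z of the grasp point in the tool frame, in mm); z points along the fingers, y is the direction in which the jaws open and shut (so a half turn about z gives the same grasp; the last joint's range is limited). The gripper opens to 87 mm and grips with 3 to 60 N. Pads are 19 mm wide; open, the fingers measure 117 mm over their backs; the gripper's body (75 mm by 190 mm) begins 51 mm behind the grasp point.
Start: joints at [1.372, 0.385, 0.008, 0, -1.194, -0.259], TCP at [276.201, 560.635, 222.55] pointing down, gripper open.
Joint ranges: [-3.14, 3.14], [-1.21, 2.06], [-1.07, 1.41], [-3.16, 2.05], [-2.99, -0.16], [-3.1, 3.1]. Speed limits (rad/s): [2.79, 2.79, 3.14, 3.14, 3.14, 3.14].

### API

Orientations are given as a rotation vector (axis times angle).
In Python, from workcell import robot gives the robot as it stands. The module is installed in compiled form; this text tells all that it offers.
- The arm moves only by the tool step_arm, never from a script. Its argument "deltas" is text: rows parted by semicolons, each of 4 numbers parted by spaces: the shift along the tool's x, y, z in cm, then the turn about the tool's z in rad. In form: x y z spin; .... A call has exactly 10 rows; each row is the pose to reach, as a shift and turn from the pose commanded when the call began, along the tool's axes at that moment; what a row does not reach only later rows make up. A row lasts 1/12 s, in which the tool goes at most 41.7 mm and 7.16 degrees, less where a joint would pass 70% of its speed; a pose out of reach is approached as far as the arm can. A call with a gripper value outside its range is refused whole. "hand" is the finger opening in cm, from 0 to 8.7, set as the call begins (left out, the last holds). The fingers move at their own pace and stop on an object; "force" is the grip in N (left out, the last holds). Time passes only in rows, so rows that repeat a pose let the fingers close, or fill a call up. It gives the time, the measured TCP pose, the force and the opening at its end, in the units of the state.
- robot.observe(): the state, without advancing time (a new reading comes with each control period).
- robot.grab_frame(name): name is "scene" or "top" or "wrist"; returns the picture (384x512x3 uint8, red, green, blue); there is no depth.
- robot.get_calibration(name): a dict with "camera_matrix" (3x3 intrinsics, pixels), "distortion" ([k1, k2, p1, p2, k3] as OpenCV has them; the pictures are not rectified), "R" (3x3) and "t" (3): a world point X has camera coordinates R X + t. Camera axes: x right, y down, z forward; pixel columns grow to the right and rows downward; lengths in mm; the calibration is good to about 2 mm. A picture is of the moment at which its call begins: read the wrist's pose just before it. get_calibration takes no time and is no camera call; for the wrist camera it gives the pose at the moment of the call.
- robot.close_job(): hands the job in, once; it reports no verdict.
Trained networks look in the newest picture that a camera, given by its name, has taken for a name from the list of things; names that differ only in an ending like _2 or _b are one class to them, and where a whole thing is asked for, a point or a joint stands for the part that bears it (a point fixed in the world has none). Each returns a list of dicts, best first, with "confidence" (0 to 1); they miss things now and then, are a little off and sometimes report something else, mostly with a low value. They report only what shows in the picture. A call takes as long as a camera call.
- robot.recognise(name, camera): "position" ([x, y, z] in mm, in world coordinates, good to about 4 mm: the middle of the surface that is visible of it).
- robot.tip_of(name, camera): "position" ([x, y, z] in mm, in world coordinates, good to about 4 mm: a listed point, or the origin of a listed thing).
The state is a dict: "t": time; "joints": joint angles; "qd": joint speeds; "joint_torque": joint torques, N m; "tcp_pos": TCP position; "tcp_rot": TCP orientation; "wrist_force": force on the tool from outside, world axes, zero at the start; "ft_torque": the same for the moment, N m; "gripper_width": finger opening in mm.
Only numpy, scipy, OpenCV 4.12 (cv2) and the standard library are available. Lean on these libraries where they do the work, as an engineer would, in place of code of your own. Each camera call takes 0.05 s, during which the arm holds its last target.

## Working session

There is one attempt and no reset: what is moved stays moved. The work goes in short steps, Python scripts to look and compute and a tool call to move; the robot and the scene stay as the last step left them, time stands still between calls to the robot, and variables do not carry over. Pictures are saved under pics/ and viewed, and the job is handed in when it is done.

Besides the shell and the picture viewer there is one more tool, called after "Request:" as name(argument=value, ...) on one line, values as JSON. step_arm: Moves the arm, as the interface text tells. Its arguments: {"type":"object","properties":{"deltas":{"type":"string"},"hand":{"type":"number"},"force":{"type":"number"}},"required":["deltas"]}

```bash
mkdir -p pics; python3 - <<'E'
from workcell import robot
import cv2, numpy as np
s=robot.observe(); print({k:np.round(v,3) for k,v in s.items()}, robot.pinch_z)
for c in ["scene","top"]:
    f=robot.grab_frame(c); cv2.imwrite(f"pics/{c}1.png",f[:,:,::-1])
    for n in ["steel_pad","work_plate","channel","catch","pusher_back"]:
        try: print(c,n,[(np.round(d["position"],1),round(d["confidence"],2)) for d in robot.tip_of(n,c)][:2])
        except Exception as e: print(c,n,e)
print(robot.observe()["t"])
E
```

```text
{'t': np.float64(0.0), 'joints': array([ 1.372e+00,  3.860e-01,  7.000e-03, -1.000e-03, -1.194e+00,
       -2.590e-01]), 'qd': array([-0.   ,  0.001,  0.001,  0.001,  0.   ,  0.   ]), 'joint_torque': array([ 1.0000e-03, -3.9066e+01,  1.8740e+01,  4.2200e+00,  1.1000e-02,
       -0.0000e+00]), 'tcp_pos': array([275.932, 560.111, 221.453]), 'tcp_rot': array([ 3.057e+00, -7.130e-01, -1.000e-03]), 'wrist_force': array([ 0.946, -0.189,  0.13 ]), 'ft_torque': array([-0.004,  0.017, -0.009]), 'gripper_width': np.float64(87.164)} -18.700000000000003
scene steel_pad [(array([572. ,  36.2, 111. ]), 0.57)]
scene work_plate [(array([653.4,  40.4,  96.7]), 0.58)]
scene channel [(array([537.1,  40.1,  86.7]), 0.68)]
scene catch [(array([539.9,  36.5,  82.4]), 0.7)]
scene pusher_back [(array([565.9,  39.6, 113.9]), 0.65)]
top steel_pad []
top work_plate [(array([652.8,  38.3,  96.8]), 0.91)]
top channel [(array([540.4,  37.8,  88. ]), 0.71)]
top catch [(array([540.3,  36.1,  76. ]), 0.77)]
top pusher_back [(array([569.3,  36.6, 107.6]), 0.61)]
0.6
```

View pics/scene1.png

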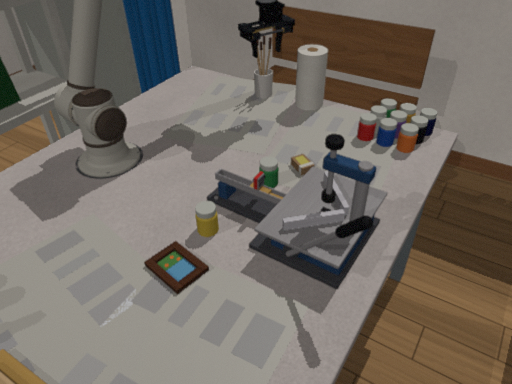

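View pics/top1.png

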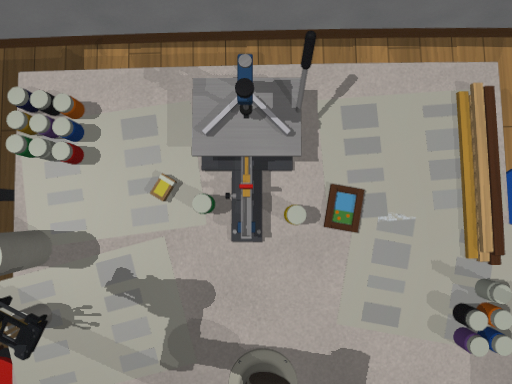

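```bash
python3 - <<'E'
import cv2
for c,(x0,y0,x1,y1),k in [("top",(185,130,310,250),6),("scene",(200,140,330,240),6)]:
    f=cv2.imread(f"pics/{c}1.png")[y0:y1,x0:x1]; f=cv2.resize(f,None,fx=k if c=="scene" else 4.8,fy=k if c=="scene" else 4.8,interpolation=cv2.INTER_CUBIC)
    cv2.imwrite(f"pics/{c}1z.png",f); print(f.shape)
E
```

```text
(576, 600, 3)
(600, 780, 3)
```

View pics/top1z.png

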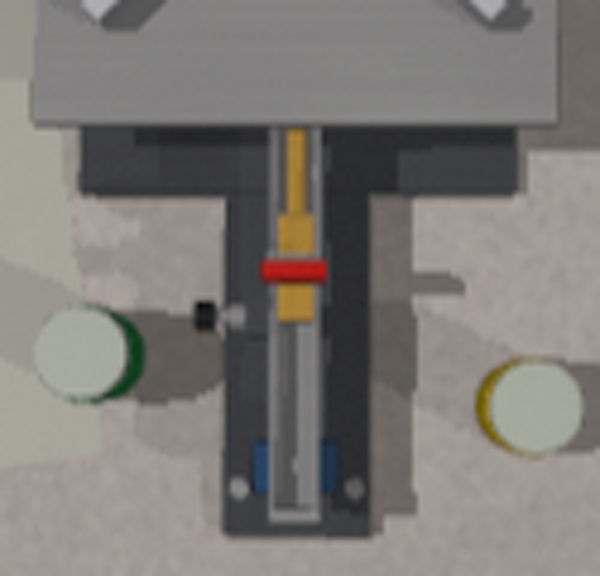

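View pics/scene1z.png

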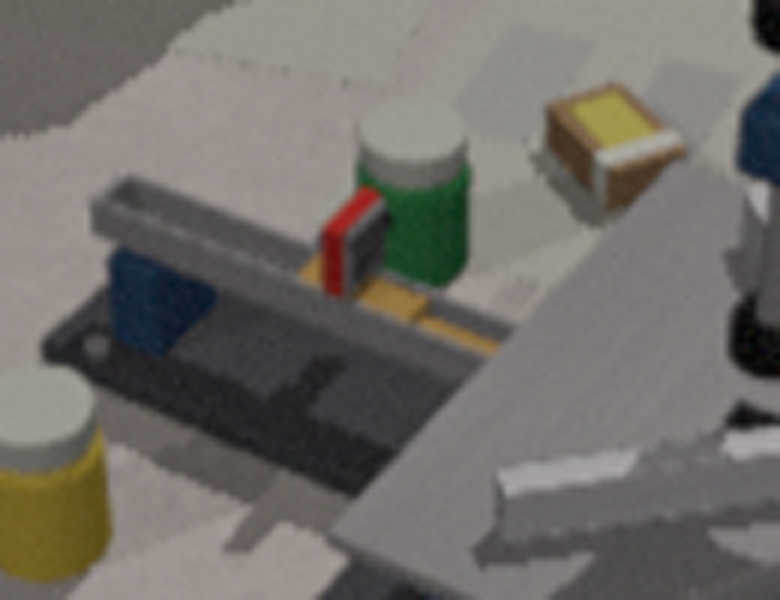

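The top zoom shows the plate's front edge at row ~125 (cols 33–558), the channel at cols 268–321 down to row 520, and the red handle at cols 261–327, rows 261–282. The joiner's yaw is close to zero. The scene view shows the steel pad facing the fence.

```bash
cat > h.py <<'E'
from workcell import robot
import cv2, numpy as np
def back(c,uv,z):
    k=robot.get_calibration(c); K=np.array(k["camera_matrix"]);D=np.array(k["distortion"]);R=np.array(k["R"]);t=np.array(k["t"])
    p=cv2.undistortPoints(np.array([[uv]],float),K,D)[0,0]
    d=R.T@np.array([p[0],p[1],1]); o=-R.T@t
    return o+d*(z-o[2])/d[2]
E
python3 - <<'E'
from h import *
g=lambda x,y:(185+(x+.5)/4.8-.5,130+(y+.5)/4.8-.5)
for n,x,y,z in [("plateL",33,126,98),("plateR",558,125,98),("chL back",269,521,88),("chR back",320,521,88),("chL fr",271,130,88),("chR fr",323,130,88),("hL",261,262,129),("hR",327,262,129),("hLb",262,282,129),("hRb",327,282,129),("baseL",223,535,10),("baseR",371,535,10),("knob",205,316,78)]:
    print(n,np.round(back("top",g(x,y),z),1))
print(robot.observe()["t"])
E
```

```text
plateL [653.2 185.4  98. ]
plateR [ 648. -113.   98.]
chL back [426.9  54.9  88. ]
chR back [426.4  26.   88. ]
chL fr [649.7  50.2  88. ]
chR fr [649.2  20.4  88. ]
hL [570.8  55.5 129. ]
hR [570.1  19.4 129. ]
hLb [559.8  55.1 129. ]
hRb [559.2  19.6 129. ]
baseL [413.1  86.   10. ]
baseR [411.6  -4.3  10. ]
knob [544.1  90.2  78. ]
0.6
```

```bash
cat >> h.py <<'E'
from scipy.spatial.transform import Rotation as Ro
def rel(target,yaw=-0.02):
    s=robot.observe(); R=Ro.from_rotvec(s["tcp_rot"]).as_matrix()
    d=R.T@(np.array(target)-s["tcp_pos"])/10
    a=np.arctan2(R[1,0],R[0,0])
    print("t",round(float(s["t"]),2),"tcp",np.round(s["tcp_pos"],1),"F",np.round(s["wrist_force"],2),"w",round(float(s["gripper_width"]),1),"xang",round(a,4),"tilt",np.round(R[:,2],3)); print("delta cm",np.round(d,2),"spin",round(a-yaw,3))
E
python3 - <<'E'
from h import *
rel([612,37,225])
E
```

```text
t 0.6 tcp [276.2 560.6 222.6] F [ 0.32  0.23 -0.19] w 87.1 xang -0.4578 tilt [ 0. -0. -1.]
delta cm [53.26 32.13 -0.24] spin -0.438
```

Request:
step_arm(deltas="1.1 0.65 0 0; 3.2 1.9 0 -0.03; 6.1 3.7 0 -0.06; 9.5 5.8 0 -0.1; 12.9 7.8 0 -0.13; 16.3 9.8 0 -0.17; 19.7 11.9 0 -0.2; 23.1 13.9 0 -0.24; 26.5 16.0 0 -0.27; 29.5 17.8 0 -0.31", hand=0, force=20)

```text
t: 1.43
tcp_pos: [462.8, 267.7, 222.9]
tcp_rot: [-3.133, 0.23, -0.0]
wrist_force: [0.3, 0.6, -0.2]
gripper_width: 28.4
```

```bash
python3 - <<'E'
from h import *
rel([612,37,225])
E
```

```text
t 1.43 tcp [462.8 267.7 222.9] F [ 0.35  0.61 -0.2 ] w 28.4 xang -0.1468 tilt [ 0.  0. -1.]
delta cm [18.13 20.64 -0.21] spin -0.127
```

Request:
step_arm(deltas="2.2 2.5 0 -0.02; 4.8 5.4 0 -0.05; 7.4 8.4 0 -0.08; 10.0 11.3 0 -0.1; 12.4 14.1 0 -0.12; 14.6 16.6 0 -0.127; 16.4 18.6 0 -0.127; 17.5 19.9 0 -0.127; 18.1 20.6 0 -0.127; 18.1 20.6 0 -0.127")

```text
t: 2.27
tcp_pos: [611.1, 38.2, 222.2]
tcp_rot: [3.141, -0.037, -0.001]
wrist_force: [-0.5, -0.1, 0.6]
gripper_width: 0.4
```

```bash
python3 - <<'E'
from h import *
rel([605,37,102])
for c in ["wrist","top","scene"]:
    f=robot.grab_frame(c); cv2.imwrite(f"pics/{c}2.png",f[:,:,::-1])
    for n in ["steel_pad","work_plate","catch"]:
        print(c,n,[(np.round(d["position"],1),round(d["confidence"],2)) for d in robot.tip_of(n,c)][:2])
E
```

```text
t 2.27 tcp [611.1  38.2 222.2] F [-0.51 -0.05  0.56] w 0.4 xang -0.0236 tilt [-0. -0. -1.]
delta cm [-0.61  0.13 12.02] spin -0.004
wrist steel_pad [(array([576.4,  36.8, 109.5]), 0.58)]
wrist work_plate []
wrist catch []
top steel_pad [(array([578. ,  36.4, 108.5]), 0.43)]
top work_plate []
top catch [(array([540.6,  35.9,  73.3]), 0.9)]
scene steel_pad [(array([572.5,  38.3, 108.7]), 0.51), (array([ 6.438e+02,  3.370e+01, -4.000e-01]), 0.43)]
scene work_plate [(array([654.8,  37.7,  97.1]), 0.97), (array([ 6.428e+02,  3.760e+01, -2.000e-01]), 0.71)]
scene catch [(array([539.8,  33.8,  79.4]), 0.92)]
```

View pics/wrist2.png

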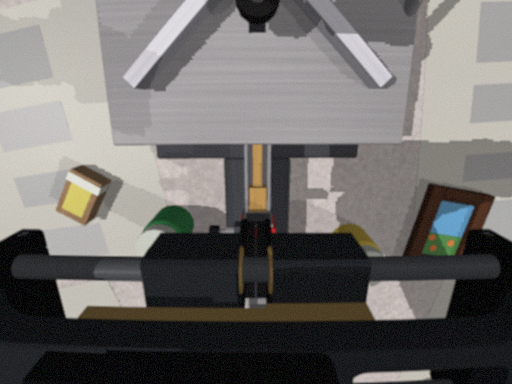

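View pics/scene2.png

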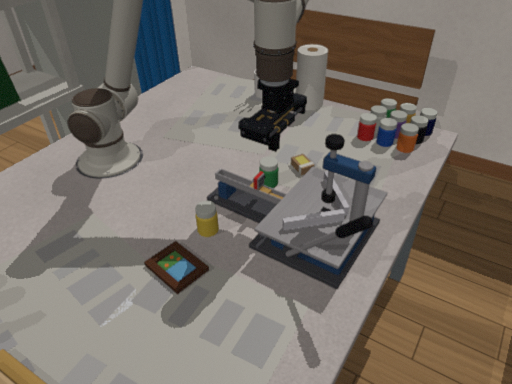

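The wrist view shows the closed fingertips at column ~257, centred on the red handle (243–275). The plate edge is level at row 143, so the yaw of about -0.02 holds. The pad face is at x≈575, so I'll descend at x≈605.

Request:
step_arm(deltas="-0.3 0.1 0.8 0; -0.6 0.1 2.4 0; -0.6 0.1 4.4 0; -0.6 0.1 6.4 0; -0.6 0.1 8.4 0; -0.6 0.1 10.0 0; -0.6 0.1 11.2 0; -0.6 0.1 11.9 0; -0.6 0.1 12.0 0; -0.6 0.1 12.0 0")

```text
t: 3.7
tcp_pos: [604.7, 39.2, 102.2]
tcp_rot: [3.141, -0.033, -0.001]
wrist_force: [-0.4, 0.1, 1.0]
gripper_width: 0.3
```

```bash
python3 - <<'E'
from h import *
rel([505,39.1,102])
for c in ["scene","top"]:
    f=robot.grab_frame(c); cv2.imwrite(f"pics/{c}3.png",cv2.resize(f[130:260,170:340,::-1],None,fx=4.5,fy=4.5,interpolation=cv2.INTER_CUBIC))
    print(c,[(np.round(d["position"],1),round(d["confidence"],2)) for d in robot.tip_of("steel_pad",c)][:2])
E
```

```text
t 3.7 tcp [604.7  39.2 102.2] F [-0.41  0.15  0.97] w 0.3 xang -0.0208 tilt [-0.001 -0.    -1.   ]
delta cm [-9.97  0.21  0.03] spin -0.001
scene []
top []
```

View pics/scene3.png

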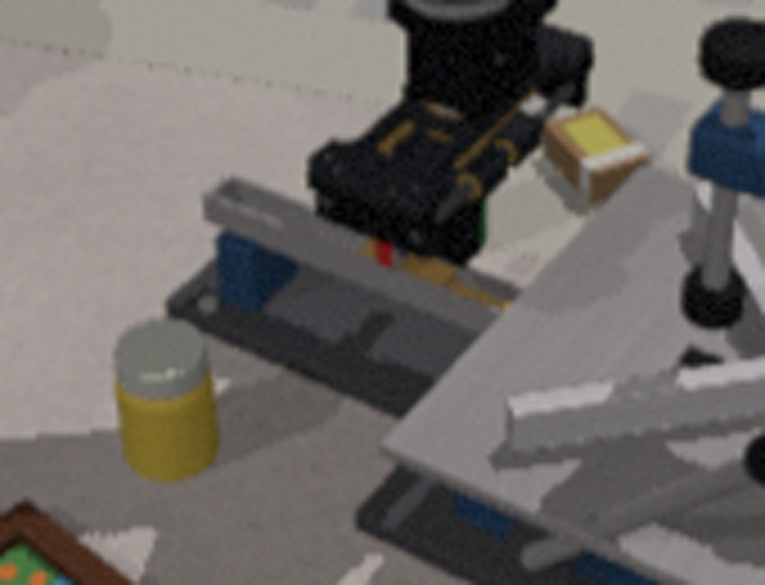

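Request:
step_arm(deltas="-0.4 0.15 0 0; -0.9 0.15 0 0; -1.4 0.15 0 0; -1.9 0.15 0 0; -2.4 0.15 0 0; -2.9 0.15 0 0; -3.4 0.15 0 0; -3.9 0.15 0 0; -4.4 0.15 0 0; -5.0 0.15 0 0")

```text
t: 4.73
tcp_pos: [558.6, 39.0, 103.2]
tcp_rot: [-3.14, 0.031, -0.015]
wrist_force: [9.7, -4.5, -6.3]
gripper_width: 0.5
```

```bash
python3 - <<'E'
from h import *
rel([505,39.1,102])
for c in ["scene","top"]:
    f=robot.grab_frame(c); cv2.imwrite(f"pics/{c}4.png",cv2.resize(f[130:260,170:340,::-1],None,fx=4.5,fy=4.5,interpolation=cv2.INTER_CUBIC))
    print(c,[(np.round(d["position"],1),round(d["confidence"],2)) for d in robot.tip_of("pusher_back",c)][:2])
E
```

```text
t 4.73 tcp [558.6  39.  103.2] F [ 9.72 -4.53 -6.26] w 0.5 xang -0.0196 tilt [ 0.01   0.001 -1.   ]
delta cm [-5.36  0.1   0.07] spin 0.0
scene [(array([539.1,  37.7, 113.8]), 0.48)]
top []
```

View pics/scene4.png

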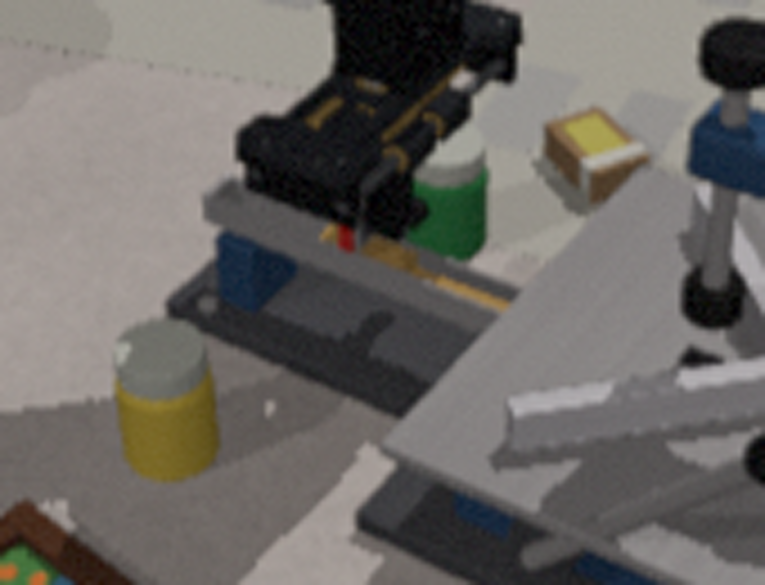

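Request:
step_arm(deltas="-0.5 0 0 0; -1.1 0 0 0; -1.7 0 0 0; -2.3 0 0 0; -2.9 0 0 0; -3.5 0 0 0; -4.1 0 0 0; -4.7 0 0 0; -5.3 0 0 0; -5.3 0 0 0")

```text
t: 5.77
tcp_pos: [503.8, 40.2, 103.3]
tcp_rot: [-3.14, 0.031, -0.011]
wrist_force: [7.0, -1.7, -5.1]
gripper_width: 0.5
```

```bash
python3 - <<'E'
from h import *
rel([580,37.6,102])
for c in ["scene","top"]:
    f=robot.grab_frame(c); cv2.imwrite(f"pics/{c}5.png",cv2.resize(f[130:260,170:340,::-1],None,fx=4.5,fy=4.5,interpolation=cv2.INTER_CUBIC))
    print(c,[(np.round(d["position"],1),round(d["confidence"],2)) for d in robot.tip_of("pusher_back",c)][:2])
E
```

```text
t 5.77 tcp [503.8  40.2 103.3] F [ 7.04 -1.72 -5.11] w 0.5 xang -0.0197 tilt [ 0.007  0.001 -1.   ]
delta cm [7.62 0.11 0.18] spin 0.0
scene [(array([542.9,  37.1,  80.6]), 0.29)]
top []
```

View pics/scene5.png

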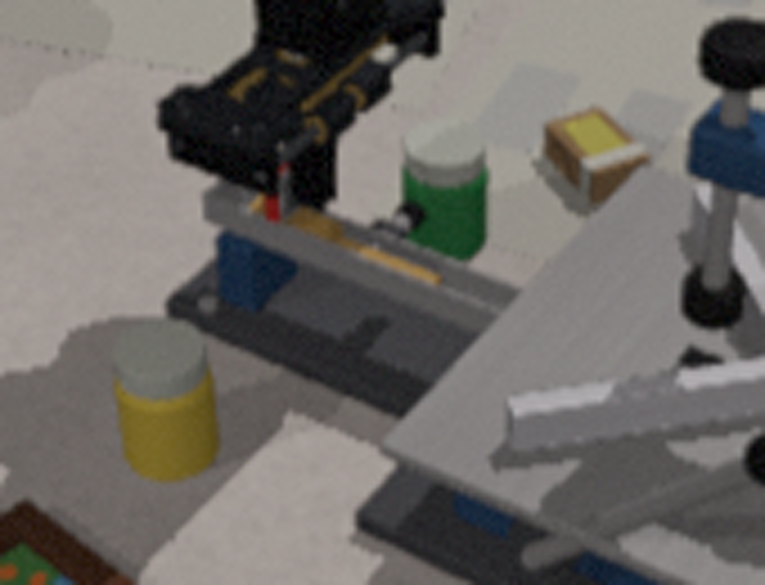

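```bash
python3 - <<'E'
from h import *
for x,y in [(385,266),(346,249),(273,220)]:
    print(np.round(back("scene",(170+(x+.5)/4.5-.5,130+(y+.5)/4.5-.5),91),1))
E
```

```text
[566.9  20.6  91. ]
[537.9  22.2  91. ]
[483.5  23.1  91. ]
```

The red handle has moved about 83 mm from its start, which is well past 0.07. The knob has also moved in, so I'll release now.

Request:
step_arm(deltas="1.5 0 0 0; 4.0 0 0 0; 6.0 0 0 0; 7.2 0 0 0; 7.6 0 0 0; 7.6 0 -1.0 0; 7.6 0 -3.5 0; 7.6 0 -6.5 0; 7.6 0 -9.5 0; 7.6 0 -11.0 0")

```text
t: 6.8
tcp_pos: [578.1, 38.5, 217.6]
tcp_rot: [-3.14, 0.031, -0.01]
wrist_force: [0.5, 0.2, 0.4]
gripper_width: 0.4
```

```bash
python3 - <<'E'
from h import *
rel([580,37.6,222])
for c in ["scene","top"]:
    f=robot.grab_frame(c); cv2.imwrite(f"pics/{c}6.png",cv2.resize(f[130:260,170:340,::-1],None,fx=4.5,fy=4.5,interpolation=cv2.INTER_CUBIC))
    for n in ("steel_pad","pusher_back"):print(c,n,[(np.round(d["position"],1),round(d["confidence"],2)) for d in robot.tip_of(n,c)][:2])
E
```

```text
t 6.8 tcp [578.1  38.5 217.6] F [0.5  0.25 0.41] w 0.4 xang -0.0198 tilt [ 0.006  0.001 -1.   ]
delta cm [ 0.19  0.09 -0.44] spin 0.0
scene steel_pad [(array([513.9,  36.8, 108.7]), 0.39)]
scene pusher_back [(array([504.1,  36.1, 110.1]), 0.6)]
top steel_pad [(array([539.9,  36.8,  75.8]), 0.56)]
top pusher_back [(array([509.2,  38.1, 111.8]), 0.51)]
```

View pics/scene6.png

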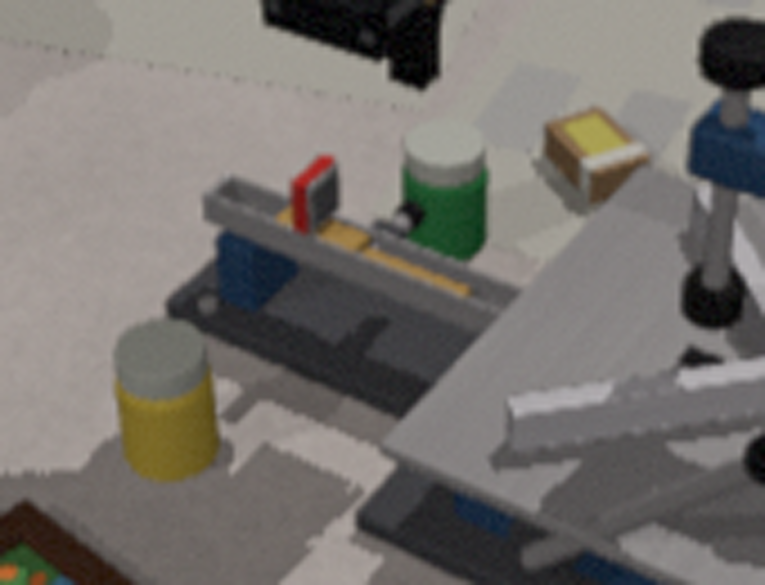

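View pics/top6.png

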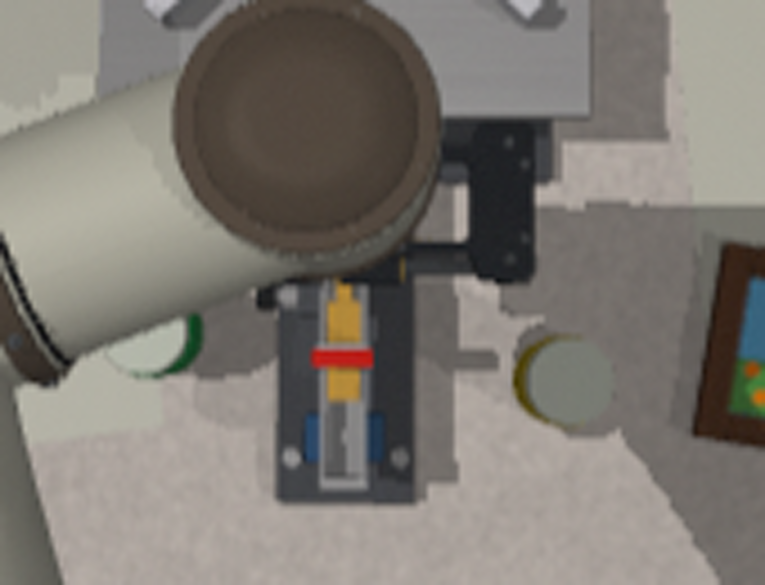

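The handle stands about 61 mm back from its start, resting on the pin, and the jars, box and frame haven't moved. I'll hold for one more call to confirm it stays there, then hand in.

Request:
step_arm(deltas="0 0 -0.5 0; 0 0 -1 0; 0 0 -1.5 0; 0 0 -2 0; 0 0 -2 0; 0 0 -2 0; 0 0 -2 0; 0 0 -2 0; 0 0 -2 0; 0 0 -2 0")

```text
t: 7.93
tcp_pos: [577.7, 38.3, 232.3]
tcp_rot: [3.141, -0.033, -0.001]
wrist_force: [-0.4, 0.6, -0.4]
gripper_width: 0.5
```

```bash
python3 - <<'E'
from h import *
rel([580,37.6,222])
c="scene"
f=robot.grab_frame(c); g=cv2.resize(f[130:260,170:340,::-1],None,fx=4.5,fy=4.5,interpolation=cv2.INTER_CUBIC); cv2.imwrite("pics/scene7.png",g)
a=cv2.imread("pics/scene6.png")
d=cv2.absdiff(a,g).max(2)[150:245,270:380]; print("diff near handle",d.max(),d.mean())
print([(np.round(d["position"],1),round(d["confidence"],2)) for d in robot.tip_of("pusher_back",c)][:2])
E
```

```text
t 7.93 tcp [577.7  38.3 232.3] F [-0.41  0.56 -0.4 ] w 0.5 xang -0.0208 tilt [-0. -0. -1.]
delta cm [0.23 0.07 1.03] spin -0.001
diff near handle 10 1.9742583732057417
[(array([505.2,  38.9, 109.7]), 0.59)]
```

```bash
python3 -c "
from workcell import robot
print(robot.close_job())"
```

```text
the job is handed in; nothing more can be done
None
```

The nail pusher is now held back by the catch pin, and I handed the job in at about 8 s. I pushed the steel pad with the closed fingertips about 83 mm along the channel (estimated from the image). Then I pulled the fingers away toward the fence and lifted clear.

**Pusher position:** after release it rested about 61 mm back from its start (handle x from about 566 to 504–505), which matches the catch at 62 mm. A second picture about 1 s later showed no movement.

**Contact and force:** the fingers were clear of everything at the end, with a wrist force under 1 N. The highest I read was about 12 N, checked only at the end of each move.

**Loose items:** the jars, nail box and small frame look unmoved in the pictures.

**Checks that disagreed:**
- One top-camera reading put the steel pad at the catch point (x 540), which the picture contradicts.
- One scene-camera reading during the push put the handle at x 543, with low confidence (0.29), while the gripper was hiding it.

I left both readings out.

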